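Line up the reagent bottles by size beside the selector valve

TASK

Stand the four amber bottles in the spill tray in order of size, one centred on each black pad: the smallest on the pad next to the grey selector valve, then each larger one in turn, so that the largest is farthest from the valve. Set them down upright without dropping any or tipping any over, let go of all of them, and leave the white beaker where it is.

Things in the scene. Friction and masses are not known exactly. Their poses are not given: they have to be found in the camera images.
- bottle_s: The smallest of four amber glass bottles with a white label and a blue screw cap: 34 mm across, 64 mm tall with cap; its straight round wall reaches up to 38 mm, the top 18 mm is the cap, 26 mm across. Loose, stands upright on the bench at the start. Origin: centre of its underside, z up.
- bottle_m: The second smallest of four amber glass bottles with a white label and a blue screw cap: 42 mm across, 84 mm tall with cap; its straight round wall reaches up to 58 mm, the top 18 mm is the cap, 34 mm across. Loose, stands upright on the bench at the start. Origin: centre of its underside, z up.
- bottle_l: The second largest of four amber glass bottles with a white label and a blue screw cap: 50 mm across, 106 mm tall with cap; its straight round wall reaches up to 80 mm, the top 18 mm is the cap, 40 mm across. Loose, stands upright on the bench at the start. Origin: centre of its underside, z up.
- bottle_xl: The largest of four amber glass bottles with a white label and a blue screw cap: 58 mm across, 130 mm tall with cap; its straight round wall reaches up to 104 mm, the top 18 mm is the cap, 46 mm across. Loose, stands upright on the bench at the start. Origin: centre of its underside, z up.
- pad_a: One of four identical fixed black rubber pads, 68 mm across and 4 mm thick, in a straight row 82 to 98 mm apart (centre to centre) in the low white spill tray (110 x 380 mm, rim 10 mm high). Which of the four places in the row it has changes from start to start. Origin: centre of its underside, which lies 5 mm above the bench, so a bottle standing on it has its underside 9 mm above the bench. Its x axis points across the row, its y axis along the row.
- pad_b: One of four identical fixed black rubber pads, 68 mm across and 4 mm thick, in a straight row 82 to 98 mm apart (centre to centre) in the low white spill tray (110 x 380 mm, rim 10 mm high). Which of the four places in the row it has changes from start to start. Origin: centre of its underside, which lies 5 mm above the bench, so a bottle standing on it has its underside 9 mm above the bench. Its x axis points across the row, its y axis along the row.
- pad_c: One of four identical fixed black rubber pads, 68 mm across and 4 mm thick, in a straight row 82 to 98 mm apart (centre to centre) in the low white spill tray (110 x 380 mm, rim 10 mm high). Which of the four places in the row it has changes from start to start. Origin: centre of its underside, which lies 5 mm above the bench, so a bottle standing on it has its underside 9 mm above the bench. Its x axis points across the row, its y axis along the row.
- pad_d: One of four identical fixed black rubber pads, 68 mm across and 4 mm thick, in a straight row 82 to 98 mm apart (centre to centre) in the low white spill tray (110 x 380 mm, rim 10 mm high). Which of the four places in the row it has changes from start to start. Origin: centre of its underside, which lies 5 mm above the bench, so a bottle standing on it has its underside 9 mm above the bench. Its x axis points across the row, its y axis along the row.
- valve: Fixed grey selector valve block, 64 x 64 x 52 mm with a round steel top 44 mm across (76 mm tall in all), standing against one end of the tray, in line with the row of pads; its centre is about 97 mm from the centre of the nearest pad. A plain fixed white box (64 x 64 x 48 mm, no steel top) stands at the other end of the tray. Which end has the valve changes. Origin: centre of its underside, z up.
- beaker: White open ceramic beaker, 68 mm across, 70 mm tall, empty, standing loose to the left of the work; not part of the job. Origin: centre of its underside, z up.
There are look-alikes about, which are no part of the job. Leave any green look-alike of the bottle_s alone. Leave any blue look-alike of the pad_a alone.

How it is judged:
At the end, for the whole second after the job is handed in: Counting pads from the valve, the smallest bottle stands on the first, the second smallest on the second, the second largest on the third and the largest on the fourth; each within 12 mm of its pad's centre, resting on the pad, upright within 0.1 rad, released and at rest (((horizontal distance between valve and pad_a between 0 and 0.142 m and horizontal distance between bottle_s and pad_a below 0.012 m and z of bottle_s in the frame of pad_a between 0.001 and 0.008 m) or (horizontal distance between valve and pad_b between 0 and 0.142 m and horizontal distance between bottle_s and pad_b below 0.012 m and z of bottle_s in the frame of pad_b between 0.001 and 0.008 m) or (horizontal distance between valve and pad_c between 0 and 0.142 m and horizontal distance between bottle_s and pad_c below 0.012 m and z of bottle_s in the frame of pad_c between 0.001 and 0.008 m) or (horizontal distance between valve and pad_d between 0 and 0.142 m and horizontal distance between bottle_s and pad_d below 0.012 m and z of bottle_s in the frame of pad_d between 0.001 and 0.008 m)) and angle between each of bottle_s, bottle_m, bottle_l, bottle_xl's own z axis and vertical below 0.1 rad and linear speed of each of bottle_s, bottle_m, bottle_l, bottle_xl below 0.02 m/s and angular speed of each of bottle_s, bottle_m, bottle_l, bottle_xl below 0.2 rad/s and contact force between the fingers and bottle_s below 0.1 N and ((horizontal distance between valve and pad_a between 0.142 and 0.232 m and horizontal distance between bottle_m and pad_a below 0.012 m and z of bottle_m in the frame of pad_a between 0.001 and 0.008 m) or (horizontal distance between valve and pad_b between 0.142 and 0.232 m and horizontal distance between bottle_m and pad_b below 0.012 m and z of bottle_m in the frame of pad_b between 0.001 and 0.008 m) or (horizontal distance between valve and pad_c between 0.142 and 0.232 m and horizontal distance between bottle_m and pad_c below 0.012 m and z of bottle_m in the frame of pad_c between 0.001 and 0.008 m) or (horizontal distance between valve and pad_d between 0.142 and 0.232 m and horizontal distance between bottle_m and pad_d below 0.012 m and z of bottle_m in the frame of pad_d between 0.001 and 0.008 m)) and contact force between the fingers and bottle_m below 0.1 N and ((horizontal distance between valve and pad_a between 0.232 and 0.322 m and horizontal distance between bottle_l and pad_a below 0.012 m and z of bottle_l in the frame of pad_a between 0.001 and 0.008 m) or (horizontal distance between valve and pad_b between 0.232 and 0.322 m and horizontal distance between bottle_l and pad_b below 0.012 m and z of bottle_l in the frame of pad_b between 0.001 and 0.008 m) or (horizontal distance between valve and pad_c between 0.232 and 0.322 m and horizontal distance between bottle_l and pad_c below 0.012 m and z of bottle_l in the frame of pad_c between 0.001 and 0.008 m) or (horizontal distance between valve and pad_d between 0.232 and 0.322 m and horizontal distance between bottle_l and pad_d below 0.012 m and z of bottle_l in the frame of pad_d between 0.001 and 0.008 m)) and contact force between the fingers and bottle_l below 0.1 N and ((horizontal distance between valve and pad_a between 0.322 and 0.5 m and horizontal distance between bottle_xl and pad_a below 0.012 m and z of bottle_xl in the frame of pad_a between 0.001 and 0.008 m) or (horizontal distance between valve and pad_b between 0.322 and 0.5 m and horizontal distance between bottle_xl and pad_b below 0.012 m and z of bottle_xl in the frame of pad_b between 0.001 and 0.008 m) or (horizontal distance between valve and pad_c between 0.322 and 0.5 m and horizontal distance between bottle_xl and pad_c below 0.012 m and z of bottle_xl in the frame of pad_c between 0.001 and 0.008 m) or (horizontal distance between valve and pad_d between 0.322 and 0.5 m and horizontal distance between bottle_xl and pad_d below 0.012 m and z of bottle_xl in the frame of pad_d between 0.001 and 0.008 m)) and contact force between the fingers and bottle_xl below 0.1 N); the robot touches nothing.
It fails at once if a bottle is tipped over (leans more than 35 degrees) (angle between any of bottle_s, bottle_m, bottle_l, bottle_xl's own z axis and vertical above 0.61 rad).
It fails at once if a bottle is dropped (falls free of the fingers, faster than 0.25 m/s, with its underside more than 30 mm above the bench) ((height (world z) of bottle_s above 0.03 m and contact force between the fingers and bottle_s below 0.02 N and contact force between bottle_s and anything else below 0.02 N and linear speed of bottle_s above 0.25 m/s) or (height (world z) of bottle_m above 0.03 m and contact force between the fingers and bottle_m below 0.02 N and contact force between bottle_m and anything else below 0.02 N and linear speed of bottle_m above 0.25 m/s) or (height (world z) of bottle_l above 0.03 m and contact force between the fingers and bottle_l below 0.02 N and contact force between bottle_l and anything else below 0.02 N and linear speed of bottle_l above 0.25 m/s) or (height (world z) of bottle_xl above 0.03 m and contact force between the fingers and bottle_xl below 0.02 N and contact force between bottle_xl and anything else below 0.02 N and linear speed of bottle_xl above 0.25 m/s)).
It fails at once if the beaker is moved by more than 30 mm (distance of beaker from where it was at the start of the episode above 0.03 m).
It also fails if it takes over 93 s, if anything falls off the work surface, if the arm or the gripper's body presses on something with over 40 N, if the wrist force passes 120 N, or if a joint passes its speed limit or range.

ROBOT

A 6-joint arm with a two-finger parallel gripper is mounted at the origin on the work surface. World frame = base frame: x ahead of the robot, y to its left, z up, the work surface at z = 0. Lengths are in m, angles in rad, forces in N, time in s.
With the tool pointing down it reaches from about 0.375 to 0.975 m from the base axis. Payload 3.8 kg.
Tool frame: the origin (TCP) lies on the centre line of the jaws, within the pads' length; the fingertips stand 8 mm ahead of it and the grasp point (between the pads) lies 11 mm behind it; z points along the fingers, y is the direction in which the jaws open and shut (so a half turn about z gives the same grasp; the last joint's range is limited). The gripper opens to 85 mm and grips with 20 to 120 N. Pads are 22 mm wide; open, the fingers measure 114 mm over their backs; the gripper's body (76 mm by 85 mm) begins 54 mm behind the grasp point. The pads swing forward as they close: fully open they stand 13 mm farther back than shut.
Start: joints at [-0.037, 0.264, 1.604, -0, 1.274, -0.037], TCP at [0.675, -0, 0.239] pointing down, gripper open.
Joint ranges: [-2.63, 2.63], [-0.94, 2.18], [0.31, 2.57], [-1.31, 4.45], [0, 2.66], [-2.55, 2.55]. Speed limits (rad/s): [2.57, 2.57, 3.14, 3.14, 3.14, 3.14].

INTERFACE

Orientations are given as a rotation vector (axis times angle).
In Python, from workcell import * gives the robot as it stands.
- The arm moves only by the tool play_rows, never from a script. Its arguments are lists of equal length, an entry for each row: "slide": the shift along the tool's x, y, z in cm, a list of three; "delta_rot": the turn, a rotation vector about the tool's x, y, z in rad, a list of three. In form: {"slide": [[x, y, z], ...], "delta_rot": [[wx, wy, wz], ...]}. A call has 1 to 12 rows; each row is the pose to reach, as a shift and turn from the pose measured when the call began, along the tool's axes at that moment; what a row does not reach only later rows make up. A row lasts 1/12 s, in which the tool goes at most 41.7 mm and 7.16 degrees, less where a joint would pass 70% of its speed; a pose out of reach is approached as far as the arm can. A call with a gripper value outside its range is refused whole. "hand" is the opening, from 0 (shut) to 1 (fully open), set as the call begins (left out, the last holds). The fingers move at their own pace and stop on an object; "force" is the grip in N (left out, the last holds). Time passes only in rows, so rows that repeat a pose let the fingers close. It gives the time, the measured TCP pose, the force and the opening at its end, in the units of the state.
- read_state(): the state, without advancing time (a new reading comes with each control period).
- read_camera(name): name is "scene" or "side" or "wrist"; returns a dict with "image" (384x512x3 uint8, red, green, blue), "depth" (384x512 float32, m along the optical axis (not along the pixel's ray), 0 where there is no reading), "fovy" (degrees; the focal length in pixels is half the picture's height over the tangent of half this angle, whatever the lens; pixels are square), "cx", "cy" (the principal point, pixels), "world_from_camera" (4x4, takes a point from camera to world coordinates); the wrist camera has in their place "hand_eye" (4x4, takes a point from camera to tool coordinates, whose origin is the TCP and whose axes are the flange's). Camera axes: x right, y up, looking along -z (the intrinsics and any distortion apply to the point x, -y, -z); pixel columns grow to the right and rows downward; lengths in m; the calibration is good to about 2 mm. The wrist camera is an equidistant fisheye: a pixel r from the principal point sees the ray r / f radians off the axis. A picture is of the moment at which its call begins: read the wrist's pose just before it.
- finish_job(): hands the job in, once; it reports no verdict.
Trained networks look in a picture, given as the dict that the camera call returned (one of the last four; its "shot" number tells which), for a name from the list of things; names that differ only in an ending like _2 or _b are one class to them, and where a whole thing is asked for, a point or a joint stands for the part that bears it (a point fixed in the world has none). Each returns a list of dicts, best first, with "conf" (0 to 1); they miss things now and then, are a little off and sometimes report something else, mostly with a low value. They report only what shows in the picture. A call takes as long as a camera call. They do not tell look-alikes from the thing itself.
- spot_in(target, picture): "bbox" ([centre column, centre row, width, height] in pixels, round what is visible of it).
- landmark_of(target, picture): "at" ([column, row] in pixels: a listed point, or the origin of a listed thing).
The state is a dict: "time": time; "q": joint angles; "joint_vel": joint speeds; "joint_torque": joint torques, N m; "tool_pos": TCP position; "tcp_rot": TCP orientation; "wrist_force": force on the tool from outside, world axes, zero at the start; "torque": the same for the moment, N m; "width": opening from 0.0 (shut) to 1.0 (fully open).
Only numpy, scipy, OpenCV 4.12 (cv2) and the standard library are available. Lean on these libraries where they do the work, as an engineer would, in place of code of your own. Each camera call takes 0.05 s, during which the arm holds its last target.

## Working session

There is one attempt and no reset: what is moved stays moved. The work goes in short steps, Python scripts to look and compute and a tool call to move; the robot and the scene stay as the last step left them, time stands still between calls to the robot, and variables do not carry over. Pictures are saved under pics/ and viewed, and the job is handed in when it is done.

Besides the shell and the picture viewer there is one more tool, called after "Call:" as name(argument=value, ...) on one line, values as JSON. play_rows: Moves the arm, as the interface text tells. Its arguments: {"type":"object","properties":{"slide":{"type":"array"},"delta_rot":{"type":"array"},"hand":{"type":"number"},"force":{"type":"number"}},"required":["slide","delta_rot"]}

```bash
mkdir -p pics; ls
python3 - <<'E'
from workcell import *
import cv2
s=read_state();print({k:s[k] for k in('time','tool_pos','tcp_rot','width')})
for n in ("scene","side"):
    p=read_camera(n);cv2.imwrite(f"pics/{n}0.png",p["image"][:,:,::-1]);print(n,p["fovy"],p["cx"],p["cy"],p["world_from_camera"],[k for k in p])
    import pickle;pickle.dump(p,open(n+"0.pkl","wb"))
    for t in("bottle_s","pad_a","valve","beaker"):
        print(t,[([round(x) for x in d["bbox"]],round(d["conf"],2)) for d in spot_in(t,p)])
E
```

```text
pics
{'time': 0.0, 'tool_pos': array([6.74292257e-01, 4.74013168e-05, 2.37941562e-01]), 'tcp_rot': array([-2.22022786, -2.22031562,  0.00244188]), 'width': 0.9963872669390563}
scene 42.12358335700434 249.10259526388487 193.07352541741855 [[ 0.52874867 -0.57798436  0.62157777  1.33681886]
 [ 0.84866542  0.34805841 -0.3982742  -0.41835483]
 [ 0.01385089  0.73809851  0.67455077  0.87449162]
 [ 0.          0.          0.          1.        ]] ['image', 'depth', 'fovy', 'cx', 'cy', 'world_from_camera', 'shot']
bottle_s [([200, 179, 16, 26], 0.71), ([283, 136, 19, 28], 0.65), ([163, 183, 23, 45], 0.61), ([219, 167, 14, 25], 0.5)]
pad_a [([242, 222, 27, 20], 0.91), ([174, 253, 33, 24], 0.87), ([274, 213, 23, 22], 0.77), ([174, 312, 32, 26], 0.73), ([211, 237, 26, 23], 0.58)]
valve [([308, 191, 39, 36], 0.66)]
beaker []
side 53.37330873704284 256.7210435272693 190.71761715123637 [[ 0.7566714   0.40643356 -0.51211342  0.05245594]
 [-0.65348583  0.44606312 -0.61154229 -0.5563845 ]
 [-0.0201164   0.79739542  0.60312177  0.62928864]
 [ 0.          0.          0.          1.        ]] ['image', 'depth', 'fovy', 'cx', 'cy', 'world_from_camera', 'shot']
bottle_s [([163, 175, 21, 30], 0.87), ([214, 209, 18, 25], 0.86), ([234, 221, 15, 32], 0.69), ([256, 236, 27, 49], 0.63)]
pad_a [([392, 220, 27, 19], 0.93), ([259, 182, 21, 16], 0.81), ([306, 212, 26, 20], 0.76), ([332, 229, 30, 19], 0.75), ([280, 195, 19, 14], 0.61)]
valve [([238, 159, 30, 32], 0.87)]
beaker [([174, 146, 20, 33], 0.86)]
```

View pics/scene0.png

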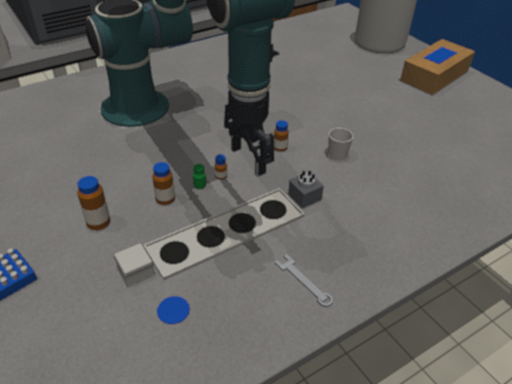

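View pics/side0.png

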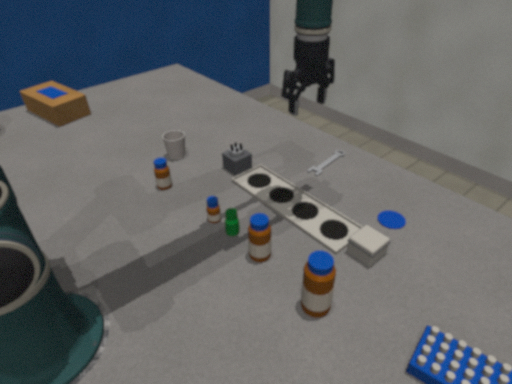

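The scene picture shows the amber bottles at xl (95,203), l (164,184), s (220,167) and m (281,136). The green look-alike is at (199,177). The valve is at (306,189), so the pads counted from it are (273,209), (242,222), (211,237) and (174,253). The blue disc at (173,310) is a look-alike. Next I measure positions.

```bash
cat > h.py <<'E'
import numpy as np, pickle, cv2
from scipy.optimize import least_squares
def rays(p,uv):
    f=192/np.tan(np.radians(p["fovy"])/2); uv=np.atleast_2d(uv).astype(float)
    d=np.c_[(uv[:,0]-p["cx"])/f,-(uv[:,1]-p["cy"])/f,-np.ones(len(uv))]
    T=np.array(p["world_from_camera"]);return T[:3,3],d@T[:3,:3].T
def onplane(p,uv,z):
    o,d=rays(p,uv);return o+d*((z-o[2])/d[:,2])[:,None]
def cloud(p,uv):
    o,d=rays(p,uv);uv=np.asarray(uv,int);z=p["depth"][uv[:,1],uv[:,0]];return o+d*z[:,None]
def mask(p,kind):
    hsv=cv2.cvtColor(p["image"],cv2.COLOR_RGB2HSV);H,S,V=[hsv[...,i].astype(int) for i in range(3)]
    if kind=="cap": return (abs(H-112)<12)&(S>150)&(V>60)
    if kind=="amber": return (H<16)&(S>120)&(V>40)
    if kind=="pad": return (V<45)
def comps(m,minA=15):
    n,l,st,c=cv2.connectedComponentsWithStats(m.astype(np.uint8))
    return [(c[i],np.argwhere(l==i)[:,::-1]) for i in range(1,n) if st[i,4]>=minA]
E
python3 - <<'E'
from h import *
for n in("scene","side"):
    p=pickle.load(open(n+"0.pkl","rb"))
    for k in("cap","amber","pad"):
        for c,uv in comps(mask(p,k)):
            w=cloud(p,uv)
            zt=dict(cap=0.1,amber=.04,pad=.009)[k]
            if not(0.1<w[:,0].mean()<1 and abs(w[:,1].mean())<.6 and len(uv)<900): continue
            if k=="pad":
                q=onplane(p,uv,.009); print(n,k,c.round(),len(uv),q[:,:2].mean(0).round(4),np.ptp(q[:,:2],0).round(3),w.mean(0).round(3))
            else: print(n,k,c.round(),len(uv),np.median(w,0).round(3),np.ptp(w,0).round(3),'z99',np.percentile(w[:,2],90).round(3))
E
```

```text
scene cap [281. 125.] 87 [0.415 0.274 0.082] [0.941 0.711 0.805] z99 0.085
scene cap [220. 159.] 69 [0.438 0.066 0.062] [0.916 0.499 0.822] z99 0.065
scene cap [161. 169.] 170 [ 0.445 -0.099  0.104] [0.042 0.037 0.015] z99 0.107
scene cap [ 88. 184.] 267 [ 0.437 -0.273  0.128] [0.929 0.168 0.76 ] z99 0.131
scene cap [ 15. 277.] 688 [ 0.532 -0.479  0.027] [0.89  0.103 0.871] z99 0.03
scene cap [173. 310.] 668 [ 0.755 -0.226  0.003] [0.616 0.225 0.877] z99 0.005
scene amber [280. 135.] 96 [0.425 0.266 0.056] [0.034 0.03  0.028] z99 0.063
scene amber [280. 149.] 16 [0.427 0.267 0.007] [0.017 0.021 0.007] z99 0.009
scene amber [220. 168.] 58 [0.443 0.062 0.037] [0.91  0.497 0.849] z99 0.044
scene amber [163. 182.] 205 [ 0.457 -0.106  0.076] [0.041 0.046 0.035] z99 0.085
scene amber [ 92. 199.] 343 [ 0.454 -0.277  0.097] [0.918 0.172 0.805] z99 0.109
scene amber [165. 202.] 35 [ 0.46  -0.107  0.009] [0.026 0.037 0.01 ] z99 0.012
scene amber [ 99. 226.] 79 [ 0.456 -0.277  0.012] [0.027 0.047 0.016] z99 0.016
scene pad [214.   9.] 387 [-0.5386  0.5859] [0.236 0.176] [0.501 0.022 0.491]
scen
[... 1309 characters left out ...]
ide amber [259. 259.] 42 [ 0.421 -0.117  0.007] [0.029 0.025 0.01 ] z99 0.01
side amber [318. 282.] 433 [ 0.41  -0.291  0.096] [0.049 0.05  0.043] z99 0.109
side amber [314. 312.] 96 [ 0.408 -0.292  0.01 ] [0.379 0.293 0.628] z99 0.015
side pad [305.  15.] 264 [2.1255 1.3618] [0.611 0.689] [ 0.64  -0.014  0.452]
side pad [327.   7.] 61 [2.4151 1.4147] [0.398 0.345] [ 0.665 -0.046  0.468]
side pad [259. 180.] 170 [0.6158 0.1058] [0.052 0.052] [0.613 0.103 0.012]
side pad [281. 195.] 239 [0.6154 0.0157] [0.058 0.058] [0.616 0.016 0.008]
side pad [304. 210.] 268 [ 0.6147 -0.0694] [0.056 0.058] [ 0.609 -0.074  0.015]
side pad [334. 229.] 309 [ 0.6146 -0.1641] [0.056 0.056] [ 0.615 -0.164  0.008]
```

Run:
```python
from h import *
P={n:pickle.load(open(n+"0.pkl","rb")) for n in("scene","side")}
B=dict(s=(.017,.013,.064,.038,[(220,166),(213,207)]),m=(.021,.017,.084,.058,[(281,136),(162,174)]),l=(.025,.02,.106,.08,[(164,185),(260,238)]),xl=(.029,.023,.130,.104,[(94,203),(317,285)]))
for b,(r,rc,h,hw,px) in B.items():
  for (n,p),c in zip(P.items(),px):
    m=mask(p,"cap")|mask(p,"amber")
    yy,xx=np.mgrid[:384,:512]; m&=(abs(xx-c[0])<22)&(abs(yy-c[1])<(35))
    uv=np.argwhere(m)[:,::-1];w=cloud(p,uv)
    med=np.median(w,0); w=w[np.hypot(*(w-med)[:,:2].T)<.05]
    side=w[(w[:,2]<hw-.002)]; top=w[w[:,2]>h-.004]
    o=np.array(P[n]["world_from_camera"])[:2,3]
    g=med[:2]+(med[:2]-o)/np.linalg.norm(med[:2]-o)*r
    f=least_squares(lambda q:np.hypot(*(side[:,:2]-q).T)-r,g,loss="soft_l1",f_scale=.002)
    print(b,n,"wall",f.x.round(4),len(side),"top",top[:,:2].mean(0).round(4),len(top), "topptp",np.ptp(top[:,:2],0).round(3))
  # green
for n,c in(("scene",(199,177)),("side",(232,222))):
    print("green",cloud(P[n],[c]).round(3))
for n,c in(("scene",(340,133)),("side",(175,137))):
    print("beaker",onplane(P[n],[c],.07).round(3))
for n,c in(("scene",(307,176)),("side",(237,146))):
    print("valve",onplane(P[n],[c],.076).round(3))
```

```text
s scene wall [0.4309 0.0698] 27 top [0.4349 0.0672] 50 topptp [0.026 0.025]
s side wall [0.4326 0.068 ] 21 top [0.4298 0.0629] 53 topptp [0.023 0.022]
m scene wall [0.4105 0.2799] 63 top [0.4128 0.2767] 59 topptp [0.032 0.03 ]
m side wall [0.4113 0.2773] 64 top [0.4106 0.2707] 59 topptp [0.029 0.03 ]
l scene wall [ 0.4378 -0.0963] 151 top [ 0.4412 -0.0986] 134 topptp [0.042 0.037]
l side wall [ 0.4386 -0.0992] 179 top [ 0.4362 -0.1027] 176 topptp [0.037 0.037]
xl scene wall [ 0.4297 -0.2711] 293 top [ 0.4325 -0.2718] 205 topptp [0.049 0.042]
xl side wall [ 0.3885 -0.306 ] 356 top [ 0.4277 -0.2762] 373 topptp [0.042 0.043]
green [[ 0.45  -0.003  0.04 ]]
green [[ 0.429 -0.015  0.045]]
beaker [[0.516 0.402 0.07 ]]
beaker [[0.521 0.379 0.07 ]]
valve [[0.622 0.209 0.076]]
valve [[0.619 0.202 0.076]]
```

Call:
play_rows(slide=[[3,-3,-2],[6,-8,-3],[6,-12,-3],[6,-15,-3],[6,-18,-3],[6,-20,-3],[6,-20,-3],[6,-20,-3]], delta_rot=[[0,0,0],[0,0,0],[0,0,0],[0,0,0],[0,0,0],[0,0,0],[0,0,0],[0,0,0]], hand=1)

```text
time: 1.17
tool_pos: [0.4746, 0.0601, 0.2699]
tcp_rot: [2.22, 2.221, 0.002]
wrist_force: [-0.4, -0.7, 0.8]
width: 0.999
```

```bash
cat >> h.py <<'E'
from scipy.spatial.transform import Rotation as Rn
def wrist_on(p,s,uv,z):
    f=192/np.tan(np.radians(p["fovy"])/2); uv=np.atleast_2d(uv).astype(float)
    a=(uv[:,0]-p["cx"])/f; b=(uv[:,1]-p["cy"])/f; th=np.hypot(a,b); k=np.sin(th)/np.maximum(th,1e-9)
    d=np.c_[a*k,-b*k,-np.cos(th)]; E=np.array(p["hand_eye"]); R=Rn.from_rotvec(s["tcp_rot"]).as_matrix()
    o=R@E[:3,3]+s["tool_pos"]; d=d@E[:3,:3].T@R.T
    return o+d*((z-o[2])/d[:,2])[:,None]
E
python3 - <<'E'
from workcell import *
from h import *
s=read_state();p=read_camera("wrist");print(s["tool_pos"],p["fovy"],p["cx"],p["cy"],p["hand_eye"])
cv2.imwrite("pics/w1.png",p["image"][:,:,::-1])
for k in("cap","pad"):
  for c,uv in comps(mask(p,k),40):
    print(k,c.round(1),len(uv),[wrist_on(p,s,uv,z).mean(0)[:2].round(4) for z in (.009,.064,.084,.106,.130)])
E
```

```text
[0.47457053 0.06011626 0.26992758] 65.70646984690485 258.21114021098 195.48513336140135 [[ 1.42388840e-03  9.58121203e-01  2.86359448e-01  7.34008818e-02]
 [ 9.99998799e-01 -1.18898195e-03 -9.94197599e-04 -7.42978870e-04]
 [-6.12085584e-04  2.86360520e-01 -9.58121745e-01 -1.34525940e-01]
 [ 0.00000000e+00  0.00000000e+00  0.00000000e+00  1.00000000e+00]]
cap [221.5 169.2] 86 [array([0.4247, 0.0527]), array([0.4315, 0.064 ]), array([0.434 , 0.0681]), array([0.4367, 0.0726]), array([0.4397, 0.0775])]
cap [228.6 303.1] 583 [array([ 0.4264, -0.1696]), array([ 0.433 , -0.1274]), array([ 0.4354, -0.1121]), array([ 0.438 , -0.0952]), array([ 0.4408, -0.0769])]
pad [350.8  59.5] 565 [array([0.5994, 0.2066]), array([0.5819, 0.1964]), array([0.5755, 0.1927]), array([0.5685, 0.1887]), array([0.5609, 0.1842])]
pad [361.2 127.1] 1548 [array([0.6164, 0.1136]), array([0.5966, 0.1164]), array([0.5893, 0.1174]), array([0.5814, 0.1185]), array([0.5727, 0.1197])]
pad [ 31.8 178.8] 329 [array([0.0881, 0.0448]), array([0.1417, 0.0571]), array([0.1612, 0.0616]), array([0.1827, 0.0665]), array([0.206 , 0.0719])]
pad [ 11.7 206.5] 1920 [array([ 0.0165, -0.0077]), array([0.0801, 0.0119]), array([0.1032, 0.0191]), array([0.1286, 0.0269]), array([0.1564, 0.0355])]
pad [356.8 189.5] 1384 [array([0.6164, 0.0243]), array([0.5965, 0.0395]), array([0.5893, 0.045 ]), array([0.5814, 0.0511]), array([0.5727, 0.0577])]
pad [261.3 334.8] 35715 [array([ 0.4799, -0.2852]), array([ 0.479, -0.227]), array([ 0.4787, -0.2058]), array([ 0.4783, -0.1825]), array([ 0.4779, -0.1571])]
```

View pics/w1.png

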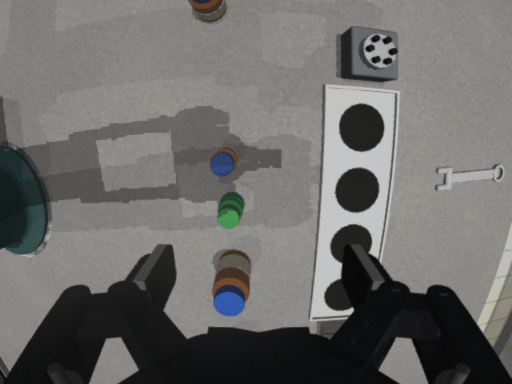

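The wrist view confirms bottle_s, the blue cap at (222,162). Green (230,210) is the look-alike, and l is at (230,290). Now I grasp s.

Call:
play_rows(slide=[[0.6,-4.3,3],[0.6,-4.3,7],[0.6,-4.3,11],[0.6,-4.3,14],[0.6,-4.3,17],[0.6,-4.3,20],[0.6,-4.3,22],[0.6,-4.3,24],[0.6,-4.3,25.4],[0.6,-4.3,25.4],[0.6,-4.3,25.4]], delta_rot=[[0,0,0],[0,0,0],[0,0,0],[0,0,0],[0,0,0],[0,0,0],[0,0,0],[0,0,0],[0,0,0],[0,0,0],[0,0,0]], hand=1)

```text
time: 2.13
tool_pos: [0.4333, 0.0659, 0.015]
tcp_rot: [2.222, 2.221, -0.0]
wrist_force: [0.9, 0.4, -0.0]
width: 0.999
```

Call:
play_rows(slide=[[0,0,0],[0,0,0],[0,0,0],[0,0,0],[0,0,0],[0,0,0],[0,0,0],[0,0,0],[0,0,0],[0,0,0]], delta_rot=[[0,0,0],[0,0,0],[0,0,0],[0,0,0],[0,0,0],[0,0,0],[0,0,0],[0,0,0],[0,0,0],[0,0,0]], hand=0, force=40)

```text
time: 2.97
tool_pos: [0.4343, 0.066, 0.0161]
tcp_rot: [2.221, 2.22, 0.002]
wrist_force: [-0.5, -0.5, 5.6]
width: 0.383
```

Call:
play_rows(slide=[[0,0,-1],[0,0,-3],[0,0,-6],[1,3,-7],[2,6,-7],[3,9.5,-7],[4,13,-7],[4.5,16,-7],[4.5,18.2,-7],[4.5,18.2,-7],[4.5,18.2,-7]], delta_rot=[[0,0,0],[0,0,0],[0,0,0],[0,0,0],[0,0,0],[0,0,0],[0,0,0],[0,0,0],[0,0,0],[0,0,0],[0,0,0]])

```text
time: 3.88
tool_pos: [0.6168, 0.111, 0.0866]
tcp_rot: [2.221, 2.22, 0.002]
wrist_force: [-0.9, -0.4, -0.8]
width: 0.385
```

Run:
```python
from workcell import *
from h import *
s=read_state();print(s["tool_pos"],s["width"])
for n in("scene","side"):
    p=read_camera(n);cv2.imwrite(f"pics/{n}2.png",cv2.resize(p["image"][90:330,100:420,::-1],None,fx=2.4,fy=2.4))
    for c,uv in comps(mask(p,"pad"),100)+comps(mask(p,"cap")):
        w=cloud(p,uv);w=w[w[:,2]<.4]; print(n,c.round(),len(uv),onplane(p,uv,.009)[:,:2].mean(0).round(4),np.median(w,0).round(4) if len(w) else'')
```

```text
[0.61684924 0.11100539 0.08664226] 0.38480486767178756
scene [53. 35.] 1365 [-0.6438 -0.0788] [-0.5777 -0.142   0.074 ]
scene [169.   2.] 103 [-0.7043  0.4497] [0.0439 0.1317 0.3254]
scene [206.   4.] 157 [-0.598   0.5807] [-0.5828  0.5284  0.017 ]
scene [304.   5.] 109 [-0.3782  0.9483] [-0.4708  1.0195 -0.0374]
scene [66. 18.] 938 [-0.7565  0.0128] [-0.5704 -0.0267  0.0861]
scene [262.  15.] 102 [-0.3801  0.7283] [-0.4703  0.7699 -0.0374]
scene [149.  36.] 2528 [-0.4399  0.2446] [0.0534 0.0384 0.2455]
scene [258.  62.] 485 [-0.0399  0.4906] [0.63   0.0497 0.3989]
scene [283.  91.] 1815 [0.1631 0.4605] [0.6427 0.0894 0.3433]
scene [136.  90.] 1760 [-0.0865  0.0405] [ 0.0582 -0.0021  0.0919]
scene [276. 156.] 1315 [0.4451 0.2391] [0.6419 0.1004 0.1894]
scene [295. 194.] 133 [0.6028 0.1927] [0.6166 0.1805 0.0265]
scene [273. 209.] 347 [0.6191 0.1119] [0.6186 0.1127 0.008 ]
scene [242. 223.] 362 [0.6199 0.0216] [0.6197 0.0224 0.0082]
scene [210. 236.] 394 [ 0.6197 -0.0648] [ 0.6189 -0.0642  0.0078]
scene [174. 252.] 442 [ 0.62  -0.159] [ 0.6194 -0.1586  0.0078]
scene [349.   2.] 79 [-0
[... 1244 characters left out ...]
7 -0.0418]
side [264.   0.] 16 [2.2474 1.9173] [2.2141 1.8787 0.0205]
side [51. 92.] 136 [0.39   1.1734] [0.3504 0.9686 0.0816]
side [259. 143.] 39 [0.7488 0.2589] [0.614  0.1    0.1303]
side [160. 163.] 89 [0.4554 0.376 ] [0.408  0.2667 0.0818]
side [391. 219.] 355 [ 0.7451 -0.2337] [ 0.7514 -0.2312  0.0032]
side [259. 221.] 233 [ 0.5027 -0.0243] [ 0.4338 -0.1061  0.1049]
side [320. 262.] 458 [ 0.5142 -0.2119] [ 0.4251 -0.2784  0.129 ]
side [437. 362.] 1389 [ 0.4934 -0.49  ] [ 0.4777 -0.4923  0.029 ]
side [479. 370.] 210 [ 0.5307 -0.5418] [ 0.5141 -0.5425  0.0295]
side [495. 373.] 149 [ 0.545  -0.5625] [ 0.5293 -0.5623  0.0293]
side [510. 378.] 32 [ 0.5547 -0.5811] [ 0.539  -0.5803  0.0292]
```

Call:
play_rows(slide=[[0,0,2],[0,0,4],[0,0,5],[0,0,5.6],[0,0,6],[0,0,6.1],[0,0,6.1],[0,0,6.1]], delta_rot=[[0,0,0],[0,0,0],[0,0,0],[0,0,0],[0,0,0],[0,0,0],[0,0,0],[0,0,0]])

```text
time: 4.65
tool_pos: [0.6155, 0.1109, 0.026]
tcp_rot: [2.221, 2.221, 0.002]
wrist_force: [-0.4, -0.8, -0.5]
width: 0.384
```

Call:
play_rows(slide=[[0,0,0],[0,0,0],[0,0,0],[0,0,0],[0,0,0],[0,0,0],[0,0,0],[0,0,0]], delta_rot=[[0,0,0],[0,0,0],[0,0,0],[0,0,0],[0,0,0],[0,0,0],[0,0,0],[0,0,0]], hand=0.8)

```text
time: 5.32
tool_pos: [0.6154, 0.1109, 0.0259]
tcp_rot: [2.221, 2.221, 0.001]
wrist_force: [-0.1, 0.9, 0.9]
width: 0.799
```

Call:
play_rows(slide=[[0,0,-2],[0,0,-5],[0,0,-9],[0,0,-13],[3,-3,-14],[6,-6,-14],[9,-10,-14],[12,-13,-14],[14,-16,-14],[14,-17,-14],[14,-17,-14],[14,-17,-14]], delta_rot=[[0,0,0],[0,0,0],[0,0,0],[0,0,0],[0,0,0],[0,0,0],[0,0,0],[0,0,0],[0,0,0],[0,0,0],[0,0,0],[0,0,0]], hand=1)

```text
time: 6.32
tool_pos: [0.4449, 0.2511, 0.1658]
tcp_rot: [2.218, 2.222, 0.002]
wrist_force: [0.4, -0.3, 0.3]
width: 1.001
```

```bash
cat > look.py <<'E'
import sys
from workcell import *
from h import *
tag=sys.argv[1]
s=read_state();print(s["time"],s["tool_pos"],s["width"])
for n in("scene","side","wrist"):
    p=read_camera(n);im=p["image"][:,:,::-1]
    cv2.imwrite(f"pics/{n}{tag}.png",im if n=="wrist" else cv2.resize(im[90:330,60:380],None,fx=2.4,fy=2.4))
    for k in("cap","pad"):
      for c,uv in comps(mask(p,k),40):
        if n=="wrist":
            q=[wrist_on(p,s,uv,z).mean(0)[:2].round(4) for z in ((.009,) if k=="pad" else (.064,.084,.106,.130))]
            if len(uv)<3000: print(n,k,c.round(),len(uv),*q)
        else:
            w=cloud(p,uv);w=w[w[:,2]<.4]
            if len(w)==0: continue
            m=np.median(w,0)
            if not(.37<m[0]<.7 and -.35<m[1]<.35 and m[2]<.15): continue
            if k=="cap":
                h=np.percentile(w[:,2],90); t=w[w[:,2]>h-.006]; print(n,k,c.round(),len(uv),"top",t.mean(0).round(4))
            else: print(n,k,c.round(),len(uv),onplane(p,uv,.009)[:,:2].mean(0).round(4))
E
python3 look.py 3
```

```text
6.3167 [0.44492537 0.25109596 0.16583245] 1.0006404822784831
scene cap [281. 126.] 81 top [0.4147 0.2749 0.0832]
scene cap [161. 169.] 169 top [ 0.4418 -0.0985  0.1049]
scene cap [ 88. 184.] 266 top [ 0.4335 -0.2722  0.1287]
scene cap [274. 191.] 93 top [0.6173 0.1125 0.072 ]
scene pad [296. 194.] 150 [0.6043 0.1929]
scene pad [273. 212.] 191 [0.6266 0.1067]
scene pad [242. 223.] 361 [0.6197 0.0215]
scene pad [210. 236.] 400 [ 0.6197 -0.0648]
scene pad [174. 252.] 446 [ 0.62   -0.1589]
side cap [160. 163.] 78 top [0.4088 0.2687 0.0829]
side cap [257. 162.] 60 top [0.6123 0.1077 0.072 ]
side cap [259. 221.] 229 top [ 0.4357 -0.1034  0.1048]
side cap [320. 262.] 458 top [ 0.4271 -0.2766  0.1291]
side pad [260. 182.] 68 [0.6117 0.0956]
side pad [281. 195.] 206 [0.6154 0.0161]
side pad [305. 210.] 256 [ 0.615  -0.0704]
side pad [334. 229.] 312 [ 0.6148 -0.164 ]
wrist cap [210. 171.] 1283 [0.4052 0.2745] [0.4085 0.2788] [0.4121 0.2834] [0.416  0.2885]
wrist pad [399. 212.] 1481 [0.6041 0.2179]
wrist pad [443. 226.] 63 [0.6727 0.1992]
wrist pad [431. 226.] 64 [0.6532 0.1992]
wrist pad [446. 238.] 61 [0.6821 0.1826]
wrist pad [424. 245.] 130 [0.6487 0.1743]
wrist pad [438. 250.] 60 [0.6727 0.1661]
```

View pics/wrist3.png

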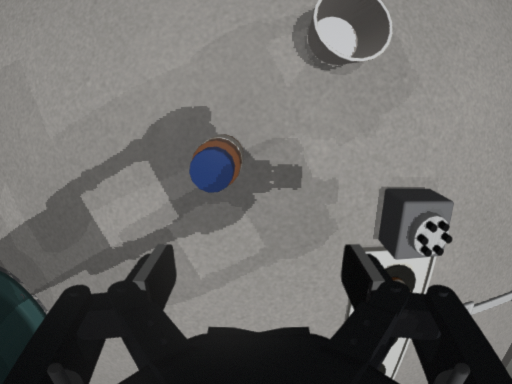

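View pics/side3.png

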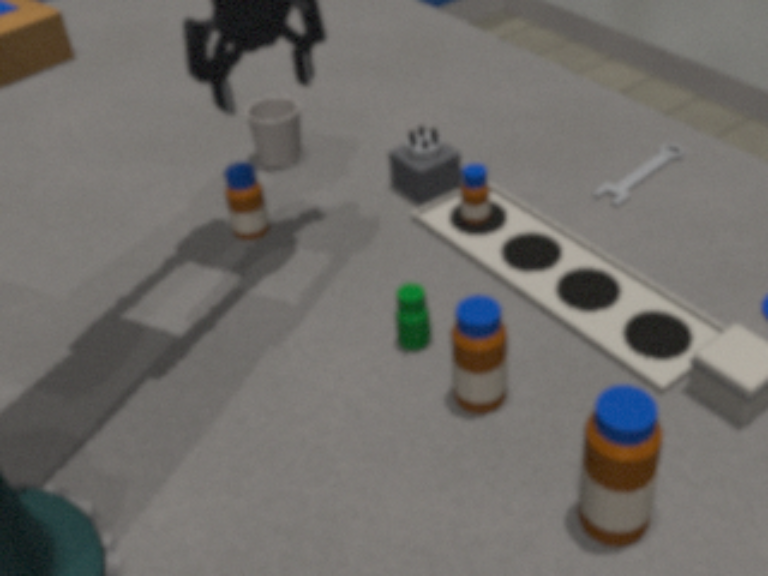

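Call:
play_rows(slide=[[1.2,-2,0],[2.4,-3.4,0],[2.4,-3.4,2],[2.4,-3.4,5],[2.4,-3.4,8],[2.4,-3.4,11],[2.4,-3.4,13],[2.4,-3.4,13.5],[2.4,-3.4,13.5],[2.4,-3.4,13.5]], delta_rot=[[0,0,0],[0,0,0],[0,0,0],[0,0,0],[0,0,0],[0,0,0],[0,0,0],[0,0,0],[0,0,0],[0,0,0]], hand=1)

```text
time: 7.3
tool_pos: [0.4143, 0.2744, 0.0314]
tcp_rot: [2.223, 2.217, 0.004]
wrist_force: [0.3, 1.0, 0.4]
width: 1.0
```

Call:
play_rows(slide=[[0,0,0],[0,0,0],[0,0,0],[0,0,0],[0,0,0],[0,0,0],[0,0,0],[0,0,0],[0,0,0],[0,0,0]], delta_rot=[[0,0,0],[0,0,0],[0,0,0],[0,0,0],[0,0,0],[0,0,0],[0,0,0],[0,0,0],[0,0,0],[0,0,0]], hand=0, force=40)

```text
time: 8.13
tool_pos: [0.4153, 0.275, 0.033]
tcp_rot: [2.222, 2.217, 0.007]
wrist_force: [-1.2, -0.6, 5.0]
width: 0.481
```

wrist3 shows m at (212,168) with the beaker (350,30) clear of it. side3 shows s upright on the pad beside the valve. I now carry m to the second pad.

Call:
play_rows(slide=[[0,0,-2],[0,0,-5],[0,0,-8],[-3,0,-9],[-6.5,1,-9],[-10,3,-9],[-13.5,5,-9],[-17,7.5,-9],[-20,10,-9],[-23,12.5,-9],[-25.5,15,-9],[-25.5,17,-9]], delta_rot=[[0,0,0],[0,0,0],[0,0,0],[0,0,0],[0,0,0],[0,0,0],[0,0,0],[0,0,0],[0,0,0],[0,0,0],[0,0,0],[0,0,0]])

```text
time: 9.13
tool_pos: [0.586, 0.0148, 0.124]
tcp_rot: [2.224, 2.211, 0.007]
wrist_force: [-0.3, 0.6, -0.1]
width: 0.481
```

```bash
python3 -c "
from workcell import *
s=read_state();print(s['tool_pos'],s['tcp_rot'],s['width'])"
```

```text
[0.58598824 0.01478547 0.12399446] [2.22433668 2.21124232 0.00671608] 0.4807958016584432
```

Call:
play_rows(slide=[[0.5,2,0],[0.5,3.2,1],[0.5,3.2,4],[0.5,3.2,6.5],[0.5,3.2,7.5],[0.5,3.2,8],[0.5,3.2,8.1],[0.5,3.2,8.1],[0.5,3.2,8.1]], delta_rot=[[0,0,0],[0,0,0],[0,0,0],[0,0,0],[0,0,0],[0,0,0],[0,0,0],[0,0,0],[0,0,0]])

```text
time: 9.88
tool_pos: [0.6196, 0.0197, 0.0446]
tcp_rot: [2.223, 2.21, 0.01]
wrist_force: [-0.3, 0.1, 0.0]
width: 0.479
```

Call:
play_rows(slide=[[0,0,0],[0,0,0],[0,0,0],[0,0,0],[0,0,0],[0,0,0],[0,0,0],[0,0,0]], delta_rot=[[0,0,0],[0,0,0],[0,0,0],[0,0,0],[0,0,0],[0,0,0],[0,0,0],[0,0,0]], hand=0.9)

```text
time: 10.55
tool_pos: [0.6196, 0.0196, 0.0446]
tcp_rot: [2.223, 2.21, 0.009]
wrist_force: [0.1, 1.3, 1.3]
width: 0.9
```

Call:
play_rows(slide=[[0,0,-2],[0,0,-5],[0,0,-9],[0,0,-13],[0,-4,-14],[-3,-8,-14],[-6,-12,-14],[-9,-15,-14],[-10,-17,-14],[-10,-17,-14],[-10,-17,-14]], delta_rot=[[0,0,0],[0,0,0],[0,0,0],[0,0,0],[0,0,0],[0,0,0],[0,0,0],[0,0,0],[0,0,0],[0,0,0],[0,0,0]], hand=1)

```text
time: 11.47
tool_pos: [0.4461, -0.0801, 0.1829]
tcp_rot: [2.226, 2.207, 0.01]
wrist_force: [0.9, 0.2, 0.1]
width: 0.999
```

```bash
python3 look.py 4
```

```text
11.4667 [ 0.44613107 -0.08012998  0.18294022] 0.9986798125830699
scene cap [161. 169.] 160 top [ 0.4418 -0.0989  0.1051]
scene cap [ 88. 184.] 264 top [ 0.4335 -0.2722  0.1287]
scene cap [274. 191.] 93 top [0.6173 0.113  0.0715]
scene cap [242. 199.] 145 top [0.622  0.0217 0.0922]
scene pad [296. 194.] 152 [0.6048 0.1929]
scene pad [272. 212.] 189 [0.6265 0.1065]
scene pad [241. 226.] 139 [0.6283 0.0141]
scene pad [210. 236.] 399 [ 0.6198 -0.0649]
scene pad [174. 252.] 445 [ 0.6199 -0.1589]
side cap [257. 162.] 67 top [0.6017 0.096  0.0826]
side cap [283. 170.] 83 top [0.6181 0.0149 0.0919]
side cap [259. 222.] 216 top [ 0.435  -0.1047  0.1048]
side cap [320. 262.] 455 top [ 0.4273 -0.2765  0.129 ]
side pad [260. 182.] 67 [0.6117 0.0959]
side pad [280. 197.] 64 [0.6052 0.0096]
side pad [305. 210.] 250 [ 0.615  -0.0705]
side pad [334. 229.] 306 [ 0.6145 -0.164 ]
wrist cap [434.   4.] 181 [0.6184 0.1093] [0.6047 0.1002] [0.5896 0.0901] [0.5732 0.0791]
wrist cap [451.  88.] 858 [0.6359 0.0256] [0.6208 0.0231] [0.6042 0.0203] [0.5861 0.0172]
wrist cap [244. 228.] 1750 [ 0.4335 -0.1143] [ 0.4344 -0.1058] [ 0.4354 -0.0965] [ 0.4364 -0.0863]
wrist cap [459. 272.] 876 [ 0.6896 -0.1821] [ 0.6703 -0.1683] [ 0.649 -0.153] [ 0.6259 -0.1364]
wrist pad [401.  24.] 938 [0.6078 0.0988]
wrist pad [397.  91.] 1018 [0.6013 0.0195]
wrist pad [  5. 136.] 364 [ 0.1026 -0.0121]
wrist pad [402. 165.] 2048 [ 0.6124 -0.064 ]
```

View pics/wrist4.png

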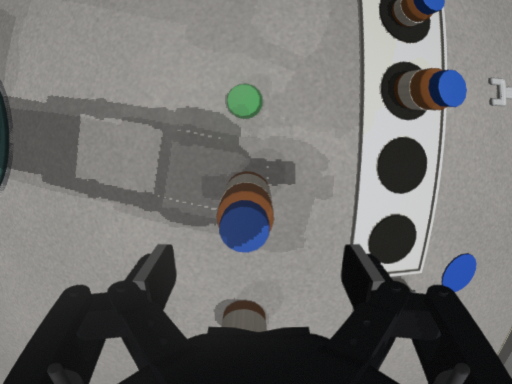

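wrist4 shows l at (245,225), s and m standing on their pads, and the green bottle at (244,100) out of the way. Measured against its pad, m is about 3 mm off. Now I grasp l.

Call:
play_rows(slide=[[-1,-0.4,0],[-2,-0.7,0],[-2,-0.7,1],[-2,-0.7,4],[-2,-0.7,7],[-2,-0.7,10],[-2,-0.7,12],[-2,-0.7,13],[-2,-0.7,13],[-2,-0.7,13]], delta_rot=[[0,0,0],[0,0,0],[0,0,0],[0,0,0],[0,0,0],[0,0,0],[0,0,0],[0,0,0],[0,0,0],[0,0,0]], hand=1)

```text
time: 12.45
tool_pos: [0.443, -0.0991, 0.0532]
tcp_rot: [2.223, 2.21, 0.01]
wrist_force: [-0.1, 0.4, 0.2]
width: 0.998
```

Call:
play_rows(slide=[[0,0,0],[0,0,0],[0,0,0],[0,0,0],[0,0,0],[0,0,0],[0,0,0],[0,0,0],[0,0,0],[0,0,0]], delta_rot=[[0,0,0],[0,0,0],[0,0,0],[0,0,0],[0,0,0],[0,0,0],[0,0,0],[0,0,0],[0,0,0],[0,0,0]], hand=0, force=50)

```text
time: 13.28
tool_pos: [0.4436, -0.0995, 0.0547]
tcp_rot: [2.221, 2.21, 0.011]
wrist_force: [-2.8, -0.3, 4.8]
width: 0.573
```

Call:
play_rows(slide=[[0,0,-2],[0,0,-4],[0,2,-6],[0.6,5,-6],[1.2,8,-6],[1.8,11,-6],[2.5,14,-6],[3.2,16.5,-6],[3.2,17.3,-6],[3.2,17.3,-6],[3.2,17.3,-6]], delta_rot=[[0,0,0],[0,0,0],[0,0,0],[0,0,0],[0,0,0],[0,0,0],[0,0,0],[0,0,0],[0,0,0],[0,0,0],[0,0,0]])

```text
time: 14.2
tool_pos: [0.6155, -0.0683, 0.1162]
tcp_rot: [2.222, 2.211, 0.009]
wrist_force: [-0.4, 0.0, -2.6]
width: 0.569
```

Call:
play_rows(slide=[[0.1,0.1,2],[0.1,0.1,4],[0.1,0.1,4.8],[0.1,0.1,5.2],[0.1,0.1,5.2],[0.1,0.1,5.2]], delta_rot=[[0,0,0],[0,0,0],[0,0,0],[0,0,0],[0,0,0],[0,0,0]])

```text
time: 14.7
tool_pos: [0.6163, -0.0677, 0.0647]
tcp_rot: [2.222, 2.21, 0.009]
wrist_force: [0.0, 0.4, -1.3]
width: 0.57
```

Call:
play_rows(slide=[[0,0,0.05],[0,0,0.05],[0,0,0.05],[0,0,0.05],[0,0,0.05],[0,0,0.05],[0,0,0.05],[0,0,0.05]], delta_rot=[[0,0,0],[0,0,0],[0,0,0],[0,0,0],[0,0,0],[0,0,0],[0,0,0],[0,0,0]], hand=0.95)

```text
time: 15.37
tool_pos: [0.6163, -0.0676, 0.0642]
tcp_rot: [2.222, 2.21, 0.009]
wrist_force: [0.4, 0.3, -0.0]
width: 0.951
```

Call:
play_rows(slide=[[0,0,-2],[0,0,-5],[0,0,-9],[0,0,-13],[0,-4,-15],[-4,-8,-15],[-8,-12,-15],[-12,-15,-15],[-16,-17,-15],[-19,-18,-15],[-20,-18,-15],[-20,-18,-15]], delta_rot=[[0,0,0],[0,0,0],[0,0,0],[0,0,0],[0,0,0],[0,0,0],[0,0,0],[0,0,0],[0,0,0],[0,0,0],[0,0,0],[0,0,0]], hand=1)

```text
time: 16.37
tool_pos: [0.4311, -0.2723, 0.2132]
tcp_rot: [2.227, 2.202, 0.005]
wrist_force: [-0.1, 0.8, 0.5]
width: 1.003
```

```bash
python3 look.py 5
```

```text
16.3667 [ 0.43111371 -0.27225496  0.21315847] 1.002725119632274
scene cap [ 88. 185.] 247 top [ 0.4341 -0.2727  0.1287]
scene cap [274. 191.] 94 top [0.6174 0.1125 0.0715]
scene cap [242. 199.] 143 top [0.6223 0.0211 0.0918]
scene cap [207. 205.] 211 top [ 0.6185 -0.0667  0.1138]
scene pad [296. 194.] 160 [0.605  0.1925]
scene pad [273. 212.] 191 [0.6267 0.1068]
scene pad [241. 226.] 139 [0.6284 0.0144]
scene pad [212. 240.] 125 [ 0.6332 -0.067 ]
scene pad [174. 252.] 445 [ 0.6199 -0.1589]
side cap [257. 162.] 61 top [0.6125 0.1071 0.0716]
side cap [282. 170.] 99 top [0.6165 0.0161 0.0917]
side cap [304. 176.] 66 top [ 0.3901 -0.2641  0.3189]
side cap [320. 263.] 435 top [ 0.4265 -0.2775  0.1291]
side pad [260. 182.] 62 [0.6116 0.0958]
side pad [334. 229.] 298 [ 0.6146 -0.1639]
wrist cap [455.   3.] 145 [ 0.6557 -0.061 ] [ 0.6397 -0.0707] [ 0.6222 -0.0814] [ 0.6031 -0.093 ]
wrist cap [479. 145.] 1115 [ 0.6934 -0.2254] [ 0.6748 -0.2235] [ 0.6543 -0.2214] [ 0.632  -0.2191]
wrist cap [254. 209.] 2335 [ 0.427  -0.2983] [ 0.4272 -0.2913] [ 0.4274 -0.2835] [ 0.4277 -0.275 ]
wrist cap [301. 311.] 1406 [ 0.4823 -0.4323] [ 0.4786 -0.4158] [ 0.4745 -0.3976] [ 0.4701 -0.3778]
wrist pad [ 3. 17.] 259 [ 0.0537 -0.0169]
wrist pad [16. 37.] 296 [ 0.0885 -0.0606]
wrist pad [396.  22.] 529 [ 0.6015 -0.0838]
wrist pad [405.  86.] 1811 [ 0.6132 -0.1638]
```

View pics/side5.png

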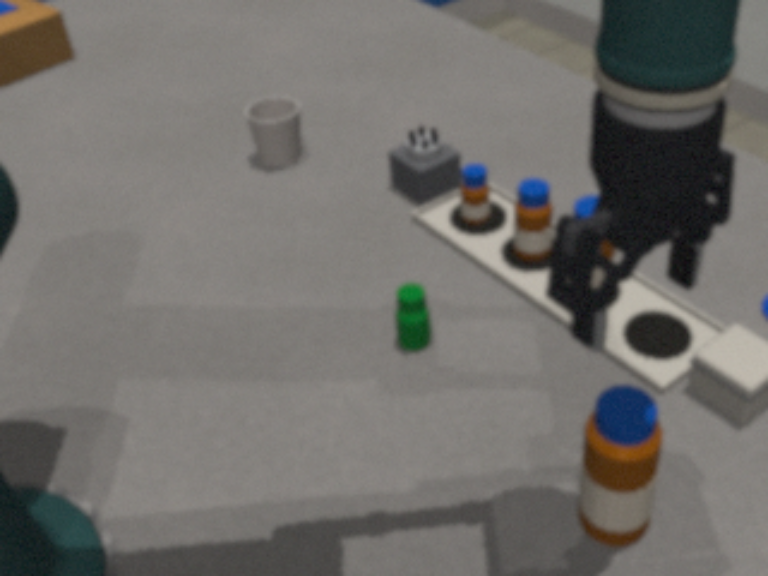

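side5 shows s, m and l standing on pads 1 to 3, with l partly hidden, and xl at (620,470) in the crop. Now I grasp xl.

Call:
play_rows(slide=[[-0.2,-0.1,0],[-0.2,-0.1,1],[-0.2,-0.1,4],[-0.2,-0.1,7],[-0.2,-0.1,10],[-0.2,-0.1,12],[-0.2,-0.1,13.3],[-0.2,-0.1,13.8],[-0.2,-0.1,13.8],[-0.2,-0.1,13.8]], delta_rot=[[0,0,0],[0,0,0],[0,0,0],[0,0,0],[0,0,0],[0,0,0],[0,0,0],[0,0,0],[0,0,0],[0,0,0]], hand=1)

```text
time: 17.35
tool_pos: [0.4344, -0.2681, 0.0746]
tcp_rot: [2.223, 2.21, 0.01]
wrist_force: [0.6, 0.6, 1.2]
width: 0.996
```

Call:
play_rows(slide=[[0,0,0],[0,0,0],[0,0,0],[0,0,0],[0,0,0],[0,0,0],[0,0,0],[0,0,0],[0,0,0],[0,0,0]], delta_rot=[[0,0,0],[0,0,0],[0,0,0],[0,0,0],[0,0,0],[0,0,0],[0,0,0],[0,0,0],[0,0,0],[0,0,0]], hand=0, force=60)

```text
time: 18.18
tool_pos: [0.4347, -0.2688, 0.0765]
tcp_rot: [2.222, 2.209, 0.01]
wrist_force: [-3.3, 1.1, 6.8]
width: 0.669
```

Call:
play_rows(slide=[[0,0,-1],[0,0,-3],[0,0,-6],[0.8,1.5,-8],[2,3.5,-8],[4,6.5,-8],[6,9.5,-8],[8,12.5,-8],[10,15.5,-8],[11.3,18.2,-8],[11.3,18.2,-8],[11.3,18.2,-8]], delta_rot=[[0,0,0],[0,0,0],[0,0,0],[0,0,0],[0,0,0],[0,0,0],[0,0,0],[0,0,0],[0,0,0],[0,0,0],[0,0,0],[0,0,0]])

```text
time: 19.18
tool_pos: [0.6177, -0.1557, 0.1585]
tcp_rot: [2.219, 2.211, 0.01]
wrist_force: [-0.5, 0.2, -4.0]
width: 0.666
```

```bash
python3 look.py 6
```

```text
19.1833 [ 0.61772718 -0.15566139  0.15853055] 0.66604510468126
scene cap [274. 191.] 94 top [0.6171 0.1127 0.0719]
scene cap [242. 199.] 147 top [0.6219 0.0218 0.0917]
scene cap [208. 205.] 212 top [ 0.6188 -0.0667  0.1138]
scene pad [295. 194.] 116 [0.6031 0.1926]
scene pad [272. 212.] 187 [0.6263 0.1061]
scene pad [241. 226.] 136 [0.6283 0.0142]
scene pad [212. 240.] 122 [ 0.6336 -0.067 ]
scene pad [174. 252.] 461 [ 0.6196 -0.1586]
side cap [257. 162.] 61 top [0.6123 0.1077 0.0717]
side cap [282. 170.] 98 top [0.6168 0.016  0.0917]
side cap [307. 178.] 162 top [ 0.6123 -0.0724  0.1137]
side pad [260. 182.] 63 [0.6112 0.0945]
side pad [280. 198.] 71 [0.6052 0.0089]
side pad [333. 229.] 345 [ 0.6143 -0.1634]
wrist cap [274.  84.] 1120 [ 0.6307 -0.0628] [ 0.6294 -0.0645] [ 0.628  -0.0664] [ 0.6264 -0.0684]
wrist cap [377. 240.] 2102 [ 0.7259 -0.1939] [ 0.7163 -0.1842] [ 0.7057 -0.1734] [ 0.6942 -0.1617]
wrist pad [274. 176.] 617 [ 0.6344 -0.148 ]
```

View pics/scene6.png

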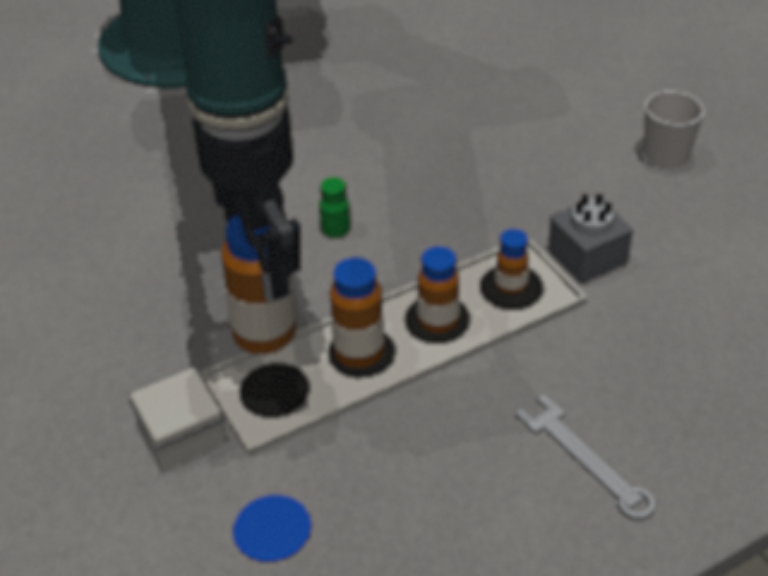

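View pics/side6.png

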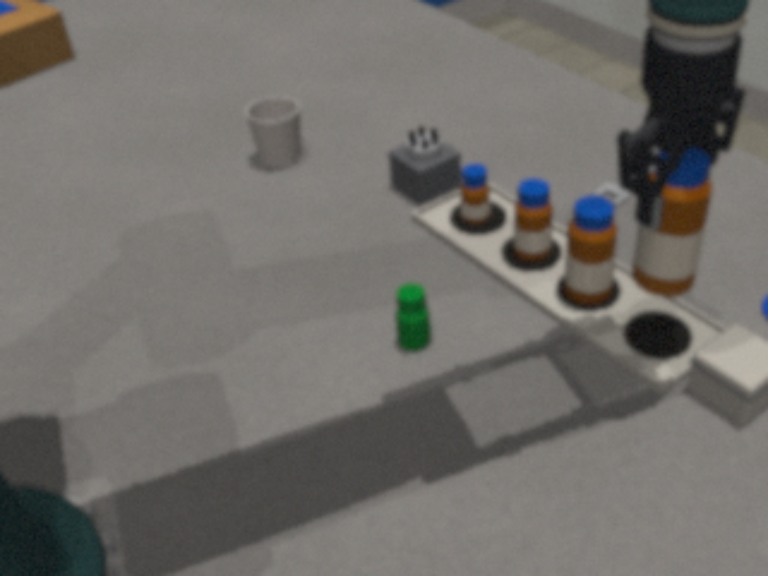

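Both views show xl hanging upright above the fourth pad and the other three bottles in place. I lower it now.

Call:
play_rows(slide=[[0,0,2],[0,0,4.5],[0,0,6],[0,0,6.8],[0,0,7.1],[0,0,7.2],[0,0,7.2],[0,0,7.2]], delta_rot=[[0,0,0],[0,0,0],[0,0,0],[0,0,0],[0,0,0],[0,0,0],[0,0,0],[0,0,0]])

```text
time: 20.0
tool_pos: [0.617, -0.1577, 0.0874]
tcp_rot: [2.222, 2.207, 0.011]
wrist_force: [-1.0, -0.2, -3.3]
width: 0.672
```

Run:
```python
from workcell import *
from h import *
s=read_state();print(s["tool_pos"],s["wrist_force"])
for n in("scene","side"):
    p=read_camera(n);m=mask(p,"amber")
    for c,uv in comps(m,25):
        w=cloud(p,uv);md=np.median(w,0)
        if abs(md[1]+.16)<.05 and abs(md[0]-.62)<.06:
            w=w[np.hypot(*(w-md)[:,:2].T)<.05]; w=w[w[:,2]<.11]
            f=least_squares(lambda q:np.hypot(*(w[:,:2]-q).T)-.029,[.618,-.16],loss="soft_l1",f_scale=.002); print(n,c,len(w),f.x,w[:,2].min(),w[:,2].max())
```

```text
[ 0.61703704 -0.15770989  0.08743025] [-1.04160024 -0.22839589 -3.34167679]
scene [163.51758794 229.79899497] 108 [ 0.6170481  -0.15956407] 0.08132378038501475 0.10964637829029023
scene [172.14150943 255.47169811] 106 [ 0.6128254  -0.15973478] 0.008982660467037107 0.029752334488685306
side [341.27074236 203.70305677] 135 [ 0.61744267 -0.16298116] 0.08028005421950013 0.1099896439545468
side [332.97744361 232.77443609] 132 [ 0.61373146 -0.1627223 ] 0.006239954102076117 0.03137917719391914
```

Call:
play_rows(slide=[[0,0,0.1],[0,0,0.15],[0,0,0.15],[0,0,0.15]], delta_rot=[[0,0,0],[0,0,0],[0,0,0],[0,0,0]])

```text
time: 20.43
tool_pos: [0.617, -0.1575, 0.0858]
tcp_rot: [2.222, 2.208, 0.01]
wrist_force: [0.3, -1.0, -4.0]
width: 0.67
```

Call:
play_rows(slide=[[0,0,0],[0,0,0],[0,0,0],[0,0,0],[0,0,0],[0,0,0],[0,0,0],[0,0,0]], delta_rot=[[0,0,0],[0,0,0],[0,0,0],[0,0,0],[0,0,0],[0,0,0],[0,0,0],[0,0,0]], hand=1)

```text
time: 21.1
tool_pos: [0.617, -0.1574, 0.0858]
tcp_rot: [2.222, 2.208, 0.01]
wrist_force: [0.1, 0.4, -0.5]
width: 0.994
```

Call:
play_rows(slide=[[0,0,-2],[0,0,-5],[0,0,-9],[0,0,-13],[0,-4,-15],[0,-8,-15],[0,-12,-15],[0,-16,-15],[0,-16,-15],[0,-16,-15]], delta_rot=[[0,0,0],[0,0,0],[0,0,0],[0,0,0],[0,0,0],[0,0,0],[0,0,0],[0,0,0],[0,0,0],[0,0,0]])

```text
time: 21.93
tool_pos: [0.4531, -0.1558, 0.2336]
tcp_rot: [2.223, 2.206, 0.01]
wrist_force: [-0.1, 0.2, 1.0]
width: 1.0
```

```bash
python3 look.py 7
```

```text
21.9333 [ 0.45311948 -0.15575508  0.23363884] 0.9995094106358869
scene cap [274. 191.] 93 top [0.6171 0.1127 0.0717]
scene cap [242. 199.] 146 top [0.6218 0.0213 0.092 ]
scene cap [207. 205.] 213 top [ 0.6187 -0.0667  0.1141]
scene cap [166. 212.] 316 top [ 0.6152 -0.1615  0.1378]
scene pad [296. 194.] 156 [0.6048 0.1926]
scene pad [273. 212.] 191 [0.6266 0.1067]
scene pad [241. 226.] 141 [0.6282 0.0142]
scene pad [212. 240.] 126 [ 0.6333 -0.067 ]
scene pad [178. 257.] 112 [ 0.6372 -0.1562]
side cap [282. 170.] 98 top [0.6167 0.0158 0.0915]
side cap [307. 178.] 160 top [ 0.6121 -0.0725  0.1138]
side cap [339. 188.] 258 top [ 0.6085 -0.167   0.1379]
side pad [280. 198.] 68 [0.6049 0.0093]
wrist cap [414.  17.] 610 [0.6308 0.0334] [0.619  0.0258] [0.606  0.0175] [0.5918 0.0084]
wrist cap [423.  99.] 1067 [ 0.6411 -0.0616] [ 0.6286 -0.0629] [ 0.6149 -0.0644] [ 0.5999 -0.066 ]
wrist cap [433. 206.] 2311 [ 0.6724 -0.1894] [ 0.6579 -0.1824] [ 0.6419 -0.1746] [ 0.6244 -0.1661]
wrist pad [374.  37.] 804 [0.602  0.0164]
wrist pad [15. 80.] 454 [ 0.0875 -0.0032]
wrist pad [ 5. 81.] 469 [ 0.0653 -0.0011]
wrist pad [370.  97.] 504 [ 0.5958 -0.0631]
wrist pad [372. 156.] 231 [ 0.6018 -0.138 ]
```

View pics/scene7.png

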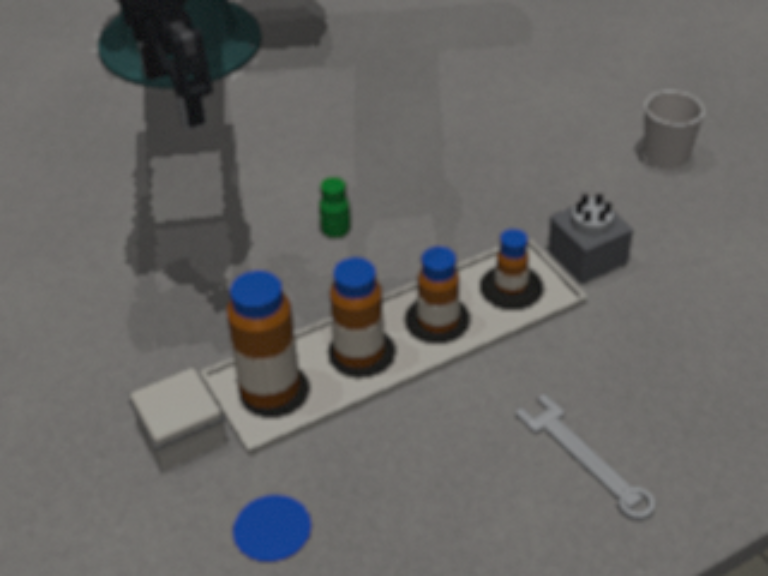

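View pics/side7.png

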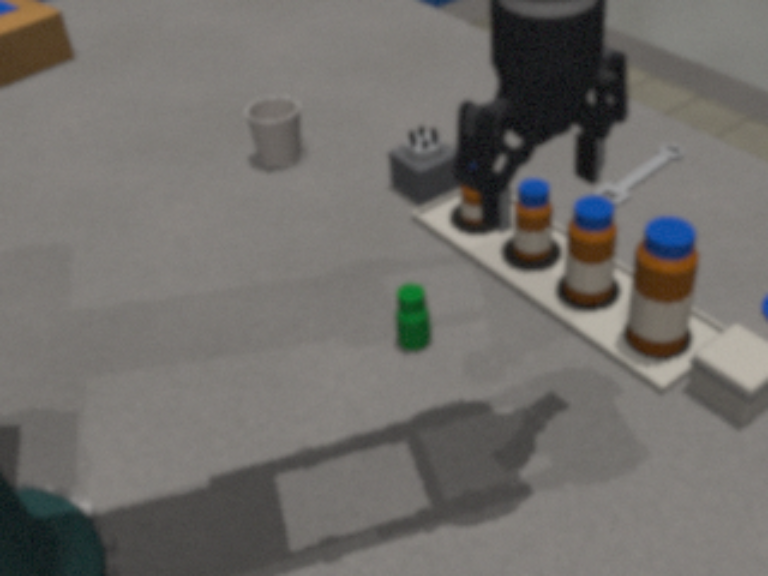

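All four stand upright in order. By its cap top xl reads about 5 to 6 mm off, so I cross-check with a wall fit before handing in.

Run:
```python
from workcell import *
from h import *
pads=dict(scene=[(.6195,.1117),(.6197,.0215),(.6197,-.0648),(.62,-.159)],side=[(.615,.1057),(.6154,.016),(.615,-.0705),(.6146,-.164)])
yy,xx=np.mgrid[:384,:512]
for n in("scene","side"):
    p=read_camera(n);uv=np.c_[xx.ravel(),yy.ravel()];uv=uv[p["depth"].ravel()>0];w=cloud(p,uv)
    for r,hw,c in zip((.017,.021,.025,.029),(.038,.058,.080,.104),pads[n]):
        c=np.array(c); q=w[(np.hypot(*(w[:,:2]-c).T)<r+.012)&(w[:,2]>.016)&(w[:,2]<hw+.006)]
        out=[]
        for lo,hi in((.016,hw+.006),(.016,(hw+.02)/2),((hw+.02)/2,hw+.006)):
            t=q[(q[:,2]>lo)&(q[:,2]<hi)]
            if len(t)<12: continue
            f=least_squares(lambda g:np.hypot(*(t[:,:2]-g).T)-r,c,loss="soft_l1",f_scale=.001);out.append(((f.x-c)*1e3).round(1).tolist()+[len(t)])
        print(n,r,out)
```

```text
scene 0.017 [[-3.6, 3.6, 115], [-3.6, 3.6, 51], [-3.6, 3.6, 64]]
scene 0.021 [[0.1, 2.3, 257], [0.4, 2.2, 118], [-0.2, 2.4, 139]]
scene 0.025 [[-3.8, -0.0, 467], [-3.6, -0.0, 215], [-3.9, -0.0, 252]]
scene 0.029 [[-7.5, -0.8, 763], [-7.3, -0.8, 350], [-7.6, -0.8, 413]]
side 0.017 [[1.1, 6.0, 74], [1.1, 5.5, 32], [1.1, 6.3, 42]]
side 0.021 [[5.1, 4.8, 235], [4.9, 4.5, 107], [5.2, 5.1, 128]]
side 0.025 [[1.3, 2.7, 465], [1.1, 2.6, 215], [1.4, 2.8, 250]]
side 0.029 [[-1.8, 1.2, 829], [-1.9, 1.1, 383], [-1.7, 1.2, 446]]
```

```bash
python3 -c "
from workcell import *
print(finish_job())"
```

```text
the job is handed in; nothing more can be done
None
```

All four amber bottles now stand on the black pads in size order, with the smallest next to the valve and the largest farthest away. I handed the job in at about 22 s, but no verdict is reported.

- **Centring:** My two final estimates were cap tops and wall fits, each compared with the pad centres in both fixed cameras. They put s, m, l and xl about 3–5, 3–4, 2 and 5–6 mm from their pad centres (averaged over the cameras). The limit is 12 mm.
- **Disagreement:** The two cameras and the two methods differed from each other by up to about 7 mm. The worst single readings were about 7.5 mm for xl and 7 mm for m. I did not re-place either bottle.
- **Upright and released:** In the last pictures all four stand upright with the gripper open and clear. The lower and upper wall fits agree to within 1 mm, which means no measurable tilt.
- **Not touched:** I did not go near the beaker or the green and blue look-alikes, and they look unmoved in the last pictures.

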